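# Switch on the tea warmer

### The job

Switch on the tea warmer: lightly press down the long bar key (lock), then the square key (power), then the small round key (low heat), in that order, each until it is down and stays down. Leave the large round key (high heat) up, and do not move the teapot, cup, sugar jar or tea tin.

Things in the scene. Friction and masses are not known exactly. Their poses are not given: they have to be found in the camera images.
- warmer: Electric tea warmer, fixed: flat white slab 340 x 340 mm, top 30 mm above the table. Origin: centre of its underside, z up; its -x side faces the robot (yaw up to 0.35 rad either way). Teapot and cup stand on its +x part. On its pale -x part four black keys, told apart only by shape, stand in a row at x = -130 mm, y = -90, -30, 30, 90 mm, in changing order.
- bar_top (a point): Centre of the flat top face of the long bar key: 44 mm along the warmer's x, 14 mm wide. The top is 46 mm above the table while up; the point moves down with the key. The top stands 14 mm proud of the mount plate round it.
- bar_key (a joint): How far the bar key is pushed down, m: 0 = up, 0.008 = fully down. Pushed on when fully down, it yields on a sprung seat (4 N, then 2 N per mm, up to 5 mm, not counted here). It slides straight down against about 3 N of friction (plus about 1 N per 50 mm/s of speed), has no spring and stays where it is left.
- bar_mount: Fixed steel plate 52 x 46 x 2 mm under the bar key, on the warmer's top; origin at the centre of its underside, 30 mm above the table, straight below the key's centre.
- square_top (a point): Centre of the flat top face of the square key: 26 x 26 mm. The top is 46 mm above the table while up; the point moves down with the key. The top stands 14 mm proud of the mount plate round it.
- square_key (a joint): How far the square key is pushed down, m: 0 = up, 0.008 = fully down. Pushed on when fully down, it yields on a sprung seat (4 N, then 2 N per mm, up to 5 mm, not counted here). It slides straight down against about 3 N of friction (plus about 1 N per 50 mm/s of speed), has no spring and stays where it is left.
- square_mount: Fixed steel plate 52 x 46 x 2 mm under the square key, on the warmer's top; origin at the centre of its underside, 30 mm above the table, straight below the key's centre.
- small_top (a point): Centre of the flat top face of the small round key: diameter 18 mm. The top is 46 mm above the table while up; the point moves down with the key. The top stands 14 mm proud of the mount plate round it.
- small_key (a joint): How far the small round key is pushed down, m: 0 = up, 0.008 = fully down. Pushed on when fully down, it yields on a sprung seat (4 N, then 2 N per mm, up to 5 mm, not counted here). It slides straight down against about 3 N of friction (plus about 1 N per 50 mm/s of speed), has no spring and stays where it is left.
- small_mount: Fixed steel plate 52 x 46 x 2 mm under the small round key, on the warmer's top; origin at the centre of its underside, 30 mm above the table, straight below the key's centre.
- large_top (a point): Centre of the flat top face of the large round key: diameter 36 mm, which is to stay up. The top is 46 mm above the table while up; the point moves down with the key. The top stands 14 mm proud of the mount plate round it.
- large_key (a joint): How far the large round key is pushed down, m: 0 = up, 0.008 = fully down. Pushed on when fully down, it yields on a sprung seat (4 N, then 2 N per mm, up to 5 mm, not counted here). It slides straight down against about 3 N of friction (plus about 1 N per 50 mm/s of speed), has no spring and stays where it is left.
- large_mount: Fixed steel plate 52 x 46 x 2 mm under the large round key, on the warmer's top; origin at the centre of its underside, 30 mm above the table, straight below the key's centre.
- teapot: Glass teapot with dark red base, lid and handle, 131 mm high, body 128 mm across, handle reaching 108 mm from the axis to its +y and spout 85 mm to its -y; 0.6 kg, loose on the warmer. Origin: centre of its underside. To be left alone.
- cup: Glass tea cup with a handle at its +y, 84 mm across, 62 mm high, loose on the warmer. Origin: centre of its underside. To be left alone.
- sugar_jar: White ceramic jar, 60 mm across, 85 mm high, loose on the table beside the warmer. Origin: centre of its underside. To be left alone.
- tea_tin: Brass-coloured tea tin, 68 mm across, 110 mm high, loose on the table beside the warmer. Origin: centre of its underside. To be left alone.

How it is judged:
On the way, in this order (a step that is already met when the one before it is completed fails the run):
1. the bar key is pressed down (5 mm or more of its 8 mm) (value of joint bar_key above 0.005 m), for 0.1 s.
2. the square key is pressed down (5 mm or more of its 8 mm) (value of joint square_key above 0.005 m), for 0.1 s.
3. the small round key is pressed down (5 mm or more of its 8 mm) (value of joint small_key above 0.005 m), for 0.1 s.
At the end, for the whole second after the job is handed in: The bar, square and small round keys are each at least 5 mm down, the large round key is less than 3 mm down, and the teapot, cup, sugar jar and tea tin are within 15 mm of where they stood (value of joint each of bar_key, square_key, small_key above 0.005 m and value of joint large_key below 0.003 m and distance of each of teapot, cup, sugar_jar, tea_tin from where it was at the start of the episode below 0.015 m); the robot touches nothing.
It fails at once if the square key goes down while the bar key is not yet down (value of joint square_key above 0.003 m and value of joint bar_key below 0.005 m).
It fails at once if the small round key goes down while the square key is not yet down (value of joint small_key above 0.003 m and value of joint square_key below 0.005 m).
It fails at once if the large round key is pressed (3 mm or more) (value of joint large_key above 0.003 m).
It fails at once if a key, its mount or the warmer is pressed with more than 20 N (contact force between any of the arm, the fingers and bar_mount above 20 N or contact force between any of the arm, the fingers and square_mount above 20 N or contact force between any of the arm, the fingers and small_mount above 20 N or contact force between any of the arm, the fingers and large_mount above 20 N or contact force between any of the arm, the fingers and warmer above 20 N).
It fails at once if the teapot, cup, sugar jar or tea tin is moved by more than 15 mm, lifted or tipped (distance of any of teapot, cup, sugar_jar, tea_tin from where it was at the start of the episode above 0.015 m or angle between any of teapot, cup, sugar_jar, tea_tin's own z axis and vertical above 0.2 rad).
It also fails if it takes over 38 s, if anything falls off the work surface, if the arm or the gripper's body presses on something with over 40 N, if the wrist force passes 120 N, or if a joint passes its speed limit or range.

### The arm

A 6-joint arm with a two-finger parallel gripper is mounted at the origin on the work surface. World frame = base frame: x ahead of the robot, y to its left, z up, the work surface at z = 0. Lengths are in m, angles in rad, forces in N, time in s.
With the tool pointing down it reaches from about 0.4 to 0.825 m from the base axis. Payload 7 kg.
Tool frame: the origin (TCP) lies at the very end of the fingers, on their centre line; the grasp point (between the pads) lies 19 mm behind it (arm.grasp_offset is the distance from the TCP to the grasp point, in m); z points along the fingers, y is the line along which they close (so a half turn about z gives the same grasp; the last joint's range is limited). The gripper opens to 88 mm and grips with 3 to 60 N. Pads are 19 mm wide; open, the fingers measure 130 mm over their backs; the gripper's body (78 mm by 193 mm) begins 47 mm behind the grasp point.
Start: joints at [-0.822, 0.359, 0.012, 0, -1.224, -0.288], TCP at [0.3, -0.605, 0.195] pointing down, gripper open.
Joint ranges: [-3.07, 3.07], [-1.43, 2.12], [-1.02, 1.25], [-3.03, 1.67], [-3.05, -0], [-3.03, 3.03]. Speed limits (rad/s): [2.39, 2.39, 3.01, 3.14, 3.14, 3.14].

### API

Orientations are given as [roll, pitch, yaw] about the fixed x, y, z axes, in that order (R = Rz(yaw) Ry(pitch) Rx(roll)).
In Python, from station import get_state, cams, arm, nets gives the robot as it stands.
- The arm moves only by the shell command python3 -m creep 'ROWS' [FORCE]. ROWS is a JSON object of lists of equal length, an entry for each row: "translation": the shift along the world's x, y, z in mm, a list of three; "spin": the turn about the world's z in rad; "gripper": the opening, from 0 (shut) to 1 (fully open). In form: {"translation": [[dx, dy, dz], ...], "spin": [spin, ...], "gripper": [gripper, ...]}. A call has 1 to 8 rows; each row shifts and turns the commanded pose from where the row before left it; what a row does not reach is not made up. A row lasts 1/10 s, in which the tool goes at most 50 mm and 8.59 degrees, less where a joint would pass 70% of its speed; a pose out of reach is approached as far as the arm can. A call is refused whole if a number of a shift passes 50 or a number of a turn 0.15, either way. A call with a gripper value outside its range is refused whole. The fingers move at their own pace and stop on an object; FORCE is the grip in N (left out, the last holds). Time passes only in rows, so rows that do not move let the fingers close. It gives the time, the measured TCP pose, the force, the opening and the grip force at its end, in the units of the state.
- get_state(): the state, without advancing time (a new reading comes with each control period).
- cams.grab_frame(name): name is "scene" or "top"; returns a dict with "img" (400x640x3 uint8, red, green, blue), "mtx" (3x3 intrinsics, pixels), "R" (3x3) and "t" (3): a world point X has camera coordinates R X + t. Camera axes: x right, y down, z forward; pixel columns grow to the right and rows downward; lengths in m; the calibration is good to about 2 mm. A picture is of the moment at which its call begins. There is no depth.
- arm.job_done(): hands the job in; it is judged then, once.
Trained networks look in the newest picture that a camera, given by its name, has taken for a name from the list of things; names that differ only in an ending like _2 or _b are one class to them, and where a whole thing is asked for, a point or a joint stands for the part that bears it (a point fixed in the world has none). Each returns a list of dicts, best first, with "confidence" (0 to 1); they miss things now and then, are a little off and sometimes report something else, mostly with a low value. They report only what shows in the picture. A call takes as long as a camera call.
- nets.search_frame(camera, label): "centre" ([x, y, z] in m, in world coordinates, good to about 4 mm: the middle of the surface that is visible of it).
- nets.pinpoint(camera, label): "centre" ([x, y, z] in m, in world coordinates, good to about 4 mm: a listed point, or the origin of a listed thing).
The state is a dict: "t": time; "q": joint angles; "qd": joint speeds; "joint_efforts": joint torques, N m; "eef_pos": TCP position; "ee_rot": TCP orientation; "force": force on the tool from outside, world axes, zero at the start; "moment": the same for the moment, N m; "width": finger opening in m; "gripper_force": force on a finger pad.
Only numpy, scipy, OpenCV 4.12 (cv2) and the standard library are available. Lean on these libraries where they do the work, as an engineer would, in place of code of your own. Each camera call takes 0.05 s, during which the arm holds its last target. There are 200 camera calls.

## Working session

There is one attempt and no reset: what is moved stays moved. The work goes in short steps, Python scripts to look and compute and a shell command to move; the robot and the scene stay as the last step left them, time stands still between calls to the robot, and variables do not carry over. Pictures are saved under pics/ and viewed, at most 10 in all, crops included, and the job is handed in when it is done.

```bash
mkdir -p pics; python3 - <<'E'
from station import get_state,cams,nets
import cv2,numpy as np
for c in("top","scene"):
    f=cams.grab_frame(c); cv2.imwrite(f"pics/{c}0.png",f["img"][:,:,::-1])
    print(c,"campos",(-f["R"].T@f["t"]).round(3))
    for l in("bar_top","square_top","small_top","large_top","warmer","teapot","cup","sugar_jar","tea_tin"):
        r=nets.pinpoint(c,l)[:2]
        print(l,[(np.round(d["centre"],3).tolist(),round(d["confidence"],2)) for d in r])
s=get_state();print(s["t"],s["eef_pos"],s["ee_rot"],s["force"],s["width"])
E
```

```text
top campos [0.416 0.063 1.217]
bar_top [([0.489, -0.105, 0.049], 0.53)]
square_top [([0.652, 0.091, 0.028], 0.68), ([0.467, 0.012, 0.049], 0.66)]
small_top [([0.452, 0.067, 0.043], 0.51)]
large_top [([0.475, -0.049, 0.047], 0.69)]
warmer [([0.601, 0.006, 0.0], 0.82), ([0.48, -0.045, 0.031], 0.53)]
teapot [([0.645, 0.092, 0.029], 0.82)]
cup [([0.672, -0.083, 0.026], 0.87)]
sugar_jar [([0.539, 0.262, -0.002], 0.93)]
tea_tin [([0.542, -0.267, -0.001], 0.62)]
scene campos [ 0.888 -0.449  0.704]
bar_top []
square_top [([0.464, 0.011, 0.047], 0.52)]
small_top [([0.456, 0.074, 0.048], 0.41)]
large_top [([0.475, -0.046, 0.048], 0.59)]
warmer [([0.6, 0.007, 0.001], 0.73)]
teapot [([0.65, 0.091, 0.028], 0.96)]
cup [([0.678, -0.086, 0.028], 0.63)]
sugar_jar [([0.533, 0.256, -0.001], 0.89)]
tea_tin [([0.55, -0.271, -0.0], 0.87)]
1.0 [ 0.30013568 -0.6045702   0.19475835] [ 3.14156937e+00  1.22458467e-05 -2.68081108e+00] [-0.91186187  0.15282642  0.71117189] 0.08811003702619813
```

View pics/top0.png

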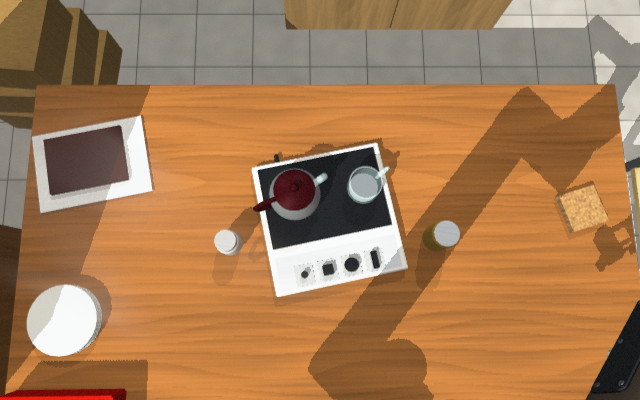

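View pics/scene0.png

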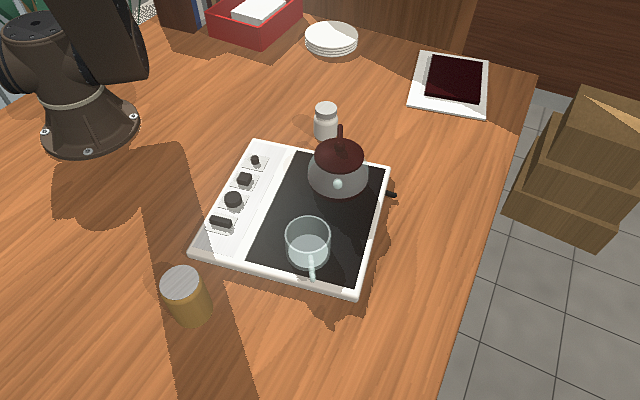

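The top view shows small round (305,274), square (328,269), large round (352,264) and bar (375,259). The scene view has the same order: bar (221,222), large (233,199), square (244,180), small (256,160). That puts the bar at -y, which agrees with the networks. Next I refine the row from the dark blobs in both views.

```bash
python3 - <<'E'
from station import cams
import cv2,numpy as np
from scipy.optimize import least_squares
g={"top":[(375,259),(352,264),(328,269),(305,274)],"scene":[(221,222),(233,199),(244,180),(256,160)]}
F={};P={}
for c in g:
    f=F[c]=cams.grab_frame(c); gray=f["img"].max(2)
    n,lab,st,cen=cv2.connectedComponentsWithStats((gray<90).astype(np.uint8))
    P[c]=[]
    for u in g[c]:
        i=min((i for i in range(1,n) if 15<st[i,4]<700),key=lambda i:np.hypot(*(cen[i]-u)))
        P[c].append(cen[i]); print(c,u,cen[i].round(1),st[i])
def proj(f,X): p=f["mtx"]@(f["R"]@X+f["t"]); return p[:2]/p[2]
pt=lambda v,i,z:np.array([v[0]-np.sin(v[2])*(-90+60*i)/1e3,v[1]+np.cos(v[2])*(-90+60*i)/1e3,z])
# v: row centre x,y,yaw, blob height
for cs in(["top"],["scene"],["top","scene"]):
    fun=lambda v:np.concatenate([proj(F[c],pt(v,i,v[3] if len(cs)>1 else .043))-P[c][i] for c in cs for i in range(4)])
    r=least_squares(fun,[.47,-.02,.2,.045]); print(cs,r.x.round(4),np.abs(r.fun).max().round(2))
    for i,n in enumerate(("bar","large","square","small")): print(n,pt(r.x,i,0)[:2].round(4))
E
```

```text
top (375, 259) [374.6 259. ] [370 251  10  17 100]
top (352, 264) [351.3 264. ] [345 258  14  13 151]
top (328, 269) [327.9 269. ] [323 264  11  11 101]
top (305, 274) [304.3 274. ] [302 271   6   7  30]
scene (221, 222) [220.3 221.9] [209 215  23  14 151]
scene (233, 199) [233.1 200.4] [225 191  17  17 121]
scene (244, 180) [244.4 179.2] [237 172  15  14 108]
scene (256, 160) [254.7 159.9] [251 156   8   9  51]
['top'] [ 0.4718 -0.0185  0.2     0.045 ] 0.27
bar [ 0.4896 -0.1067]
large [ 0.4777 -0.0479]
square [0.4658 0.0109]
small [0.4539 0.0697]
['scene'] [ 0.4765 -0.0223  0.2004  0.045 ] 0.61
bar [ 0.4944 -0.1105]
large [ 0.4825 -0.0517]
square [0.4706 0.0071]
small [0.4586 0.0659]
['top', 'scene'] [ 0.4725 -0.0186  0.1993  0.0369] 0.65
bar [ 0.4903 -0.1068]
large [ 0.4784 -0.048 ]
square [0.4665 0.0108]
small [0.4546 0.0696]
```

```bash
python3 -m creep '{"translation":[[15,40,0],[15,45,0],[15,45,0],[15,45,0],[15,45,0],[15,45,0],[15,45,0],[15,45,0]],"spin":[0.1,0.145,0.145,0.145,0.145,0.145,0.145,0.145],"gripper":[0,0,0,0,0,0,0,0]}' 20
```

```text
t: 1.9
eef_pos: [0.4204, -0.2478, 0.1951]
ee_rot: [-3.141, -0.0, -1.56]
force: [1.0, -0.6, 0.1]
width: 0.0291
gripper_force: 0.0
```

```bash
python3 -m creep '{"translation":[[15,40,-20],[15,40,-20],[15,40,-20],[15,20,-20],[10,3,-10],[0,0,0],[0,0,0]],"spin":[0.145,0.05,0,0,0,0,0],"gripper":[0,0,0,0,0,0,0]}'
```

```text
t: 2.6
eef_pos: [0.49, -0.1072, 0.105]
ee_rot: [3.141, -0.0, -1.371]
force: [0.6, -0.6, 0.1]
width: 0.0003
gripper_force: 0.0
```

```bash
python3 -m creep '{"translation":[[0,0,-20],[0,0,-20],[0,0,-8],[0,0,0],[0,0,0]],"spin":[0,0,0,0,0],"gripper":[0,0,0,0,0]}'; python3 - <<'E'
from station import cams
import cv2
a=cams.grab_frame("top")["img"][210:310,240:420,::-1]; b=cams.grab_frame("scene")["img"][120:270,150:330,::-1]
a=cv2.resize(a,None,fx=4,fy=4);b=cv2.resize(b,None,fx=3.3,fy=3.3)
cv2.imwrite("pics/a1.png",a);cv2.imwrite("pics/b1.png",b)
E
```

```text
t: 3.1
eef_pos: [0.4906, -0.1071, 0.0577]
ee_rot: [-3.141, -0.0, -1.371]
force: [0.2, 0.2, -0.0]
width: 0.0006
gripper_force: 0.0
```

View pics/b1.png

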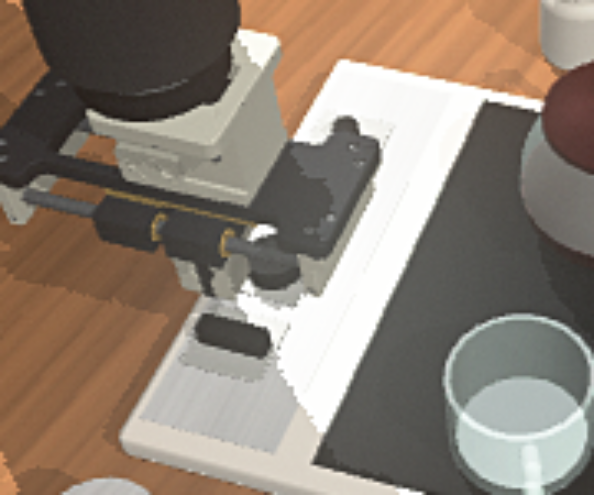

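The crop shows the bar at about (233,335) and the fingertips ending near (215,290). That gap looks larger than 12 mm of height should give, so I project the reported TCP to check before pressing.

```bash
python3 - <<'E'
from station import cams,get_state
import cv2,numpy as np
s=get_state();f=cams.grab_frame("scene");t=cams.grab_frame("top")
def proj(f,X): p=f["mtx"]@(f["R"]@np.array(X)+f["t"]); return p[:2]/p[2]
o=np.array([150,120]);e=s["eef_pos"]
print("tcp",(proj(f,e)-o)*3.3,"bar",(proj(f,[.490,-.107,.046])-o)*3.3, "tip+x",(proj(f,e+np.array([.02,.004,0]))-o)*3.3,"tip-x",(proj(f,e-np.array([.02,.004,0]))-o)*3.3)
print("top tcp",(proj(t,e)-[240,210])*4)
for n,X in(("5cm up",e+[0,0,.05]),("10cm",e+[0,0,.1])): print(n,(proj(f,X)-o)*3.3,(proj(t,X)-[240,210])*4)
E
```

```text
tcp [226.72578949 315.95294053] bar [228.89251242 327.65295458] tip+x [258.43875765 323.91400011] tip-x [195.28851142 308.06108877]
top tcp [542.79217004 192.21600073]
5cm up [210.83453823 262.40126236] [555.06196173 186.607337  ]
10cm [193.28139226 203.2491913 ] [568.47242352 180.47725978]
```

View pics/a1.png

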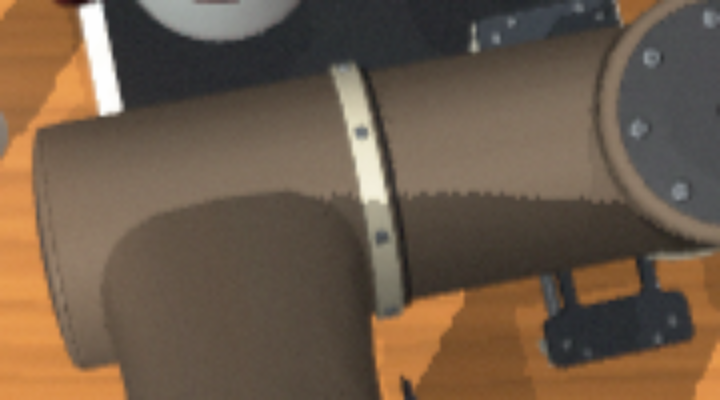

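The top view is covered by the arm, so it gives nothing on the tips. I zoom in on the scene view.

```bash
python3 - <<'E'
from station import cams
import cv2
b=cams.grab_frame("scene")["img"][180:240,185:265,::-1]
cv2.imwrite("pics/b2.png",cv2.resize(b,None,fx=10,fy=10,interpolation=cv2.INTER_CUBIC))
E
```

```text
(no output)
```

View pics/b2.png

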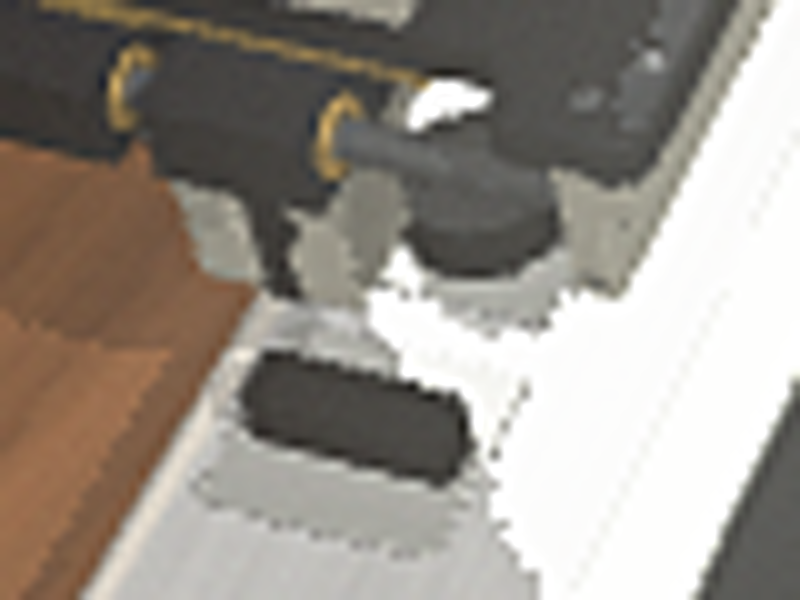

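In the crop the tips end around (290,300), about 8 px above where the reported TCP should project. I go down gently, watching force, then check again.

```bash
python3 -m creep '{"translation":[[0,0,-4],[0,0,-4],[0,0,-1],[0,0,0]],"spin":[0,0,0,0],"gripper":[0,0,0,0]}'; python3 - <<'E'
from station import cams,get_state
import cv2,numpy as np
f=cams.grab_frame("scene");b=f["img"][180:240,185:265,::-1]
cv2.imwrite("pics/b3.png",cv2.resize(b,None,fx=10,fy=10,interpolation=cv2.INTER_CUBIC))
p=f["mtx"]@(f["R"]@get_state()["eef_pos"]+f["t"]);print((p[:2]/p[2]-[185,180])*10)
E
```

```text
t: 3.75
eef_pos: [0.4898, -0.1066, 0.0473]
ee_rot: [3.141, 0.0, -1.371]
force: [-0.2, -0.0, 0.4]
width: 0.0004
gripper_force: 0.0
[343.38705468 386.80807468]
```

View pics/b3.png

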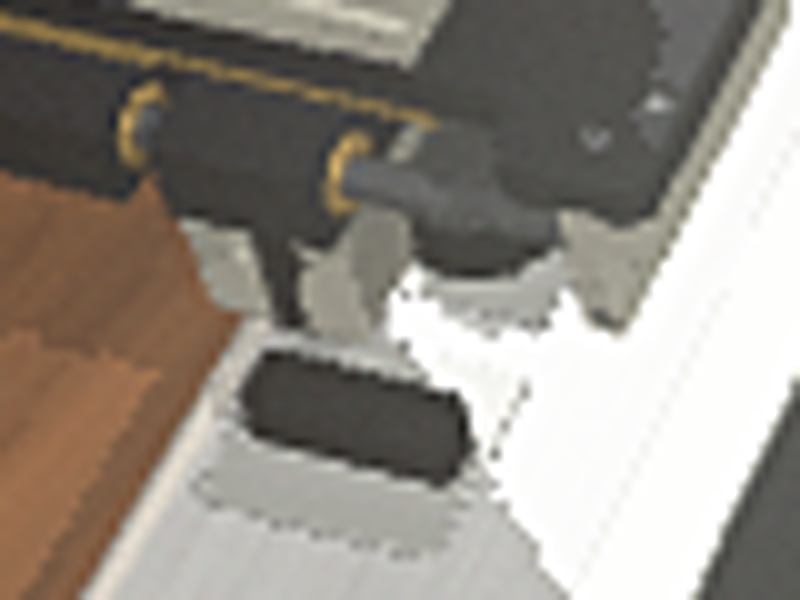

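Tips end near (300,335) in the crop and do not cover the bar at (355,420). The reported TCP projects to (343,387). I check whether the gripper body's corner fits the reported pose, to tell a height offset from a lateral one.

```bash
python3 - <<'E'
from station import cams,get_state
import numpy as np
f=cams.grab_frame("scene");t=cams.grab_frame("top");e=np.array(get_state()["eef_pos"])
def P(f,X): p=f["mtx"]@(f["R"]@X+f["t"]); return p[:2]/p[2]
c,s=np.cos(.2),np.sin(.2);ax=np.array([c,s,0]);ay=np.array([-s,c,0])
for dz in(0,.025):
  for a in(-1,1):
    for b in(-1,1):
      X=e+ax*a*.0965+ay*b*.039+[0,0,.066+dz]; print(dz,a,b,"scene crop",((P(f,X)-[185,180])*10).round(),"topcrop",((P(t,X)-[240,210])*4).round())
for dz in(0,.01,.02,.025,.03): print(dz,"tips",[((P(f,e+ax*a*.021+ay*b*.0095+[0,0,dz])-[185,180])*10).round().tolist() for a,b in((-1,-1),(0,-1),(1,-1),(1,1))])
E
```

```text
0 -1 -1 scene crop [-295.  214.] topcrop [660. 337.]
0 -1 1 scene crop [-84. -84.] topcrop [529. 366.]
0 1 -1 scene crop [686. 458.] topcrop [583.  14.]
0 1 1 scene crop [845. 133.] topcrop [455.  41.]
0.025 -1 -1 scene crop [-337.  126.] topcrop [669. 338.]
0.025 -1 1 scene crop [-118. -174.] topcrop [535. 367.]
0.025 1 -1 scene crop [670. 373.] topcrop [590.   8.]
0.025 1 1 scene crop [833.  45.] topcrop [459.  35.]
0 tips [[225.0, 399.0], [323.0, 424.0], [422.0, 449.0], [462.0, 374.0]]
0.01 tips [[215.0, 369.0], [314.0, 393.0], [413.0, 418.0], [454.0, 343.0]]
0.02 tips [[204.0, 337.0], [304.0, 362.0], [405.0, 387.0], [446.0, 312.0]]
0.025 tips [[199.0, 322.0], [299.0, 346.0], [400.0, 372.0], [442.0, 296.0]]
0.03 tips [[194.0, 306.0], [294.0, 331.0], [396.0, 356.0], [438.0, 280.0]]
```

The top view matches laterally, so the real tips seem to be higher than reported. I go down in small steps.

```bash
python3 -m creep '{"translation":[[0,0,-2],[0,0,-2],[0,0,0]],"spin":[0,0,0],"gripper":[0,0,0]}';python3 -m creep '{"translation":[[0,0,-2],[0,0,-2],[0,0,0]],"spin":[0,0,0],"gripper":[0,0,0]}'; python3 - <<'E'
from station import cams,get_state
import cv2,numpy as np
f=cams.grab_frame("scene");b=f["img"][180:240,185:265,::-1]
cv2.imwrite("pics/b4.png",cv2.resize(b,None,fx=10,fy=10,interpolation=cv2.INTER_CUBIC))
E
```

```text
t: 4.2
eef_pos: [0.4899, -0.1066, 0.0434]
ee_rot: [3.141, 0.0, -1.371]
force: [0.9, 0.4, -0.9]
width: 0.0004
gripper_force: 0.0
t: 4.5
eef_pos: [0.4899, -0.1066, 0.0394]
ee_rot: [3.141, 0.0, -1.371]
force: [0.8, -0.4, -0.0]
width: 0.0007
gripper_force: 0.0
```

View pics/b4.png

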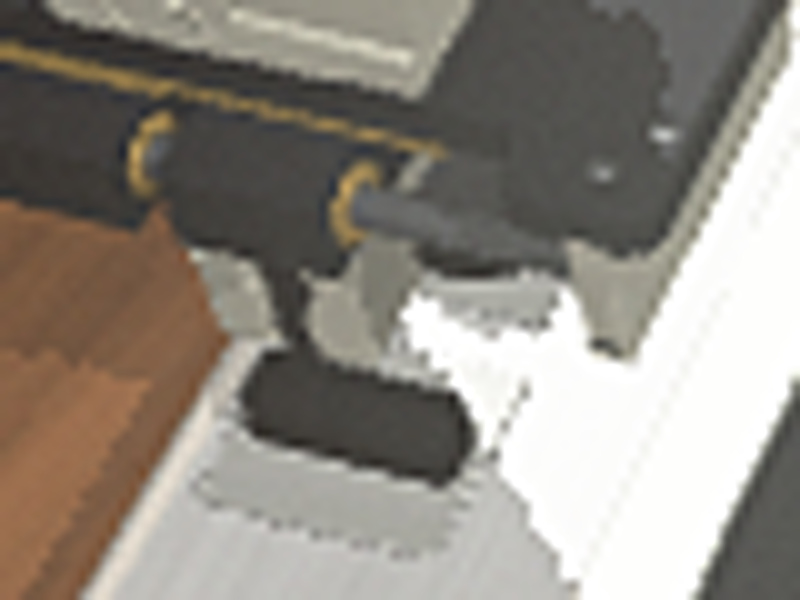

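No contact yet at 39 mm. The fingers now end right at the bar's upper edge, around (300,350). A little lower will be decisive: either they cover the bar pixels (they are above it) or they vanish behind it (lateral error).

```bash
python3 -m creep '{"translation":[[0,0,-2],[0,0,-2],[0,0,-1],[0,0,0]],"spin":[0,0,0,0],"gripper":[0,0,0,0]}'; python3 - <<'E'
from station import cams,get_state
import cv2,numpy as np
f=cams.grab_frame("scene");b=f["img"][180:240,185:265,::-1];t=cams.grab_frame("top")["img"][180:330,330:430,::-1]
b=cv2.resize(b,None,fx=7,fy=7,interpolation=cv2.INTER_CUBIC)[:400,:400];t=cv2.resize(t,None,fx=4,fy=4)[:600]
o=np.zeros((600,800,3),np.uint8);o[:400,:400]=b;o[:600,400:]=t
cv2.imwrite("pics/b5.png",o)
E
```

```text
t: 4.95
eef_pos: [0.49, -0.1066, 0.0345]
ee_rot: [3.141, 0.0, -1.371]
force: [0.7, 0.0, 1.5]
width: 0.0003
gripper_force: 0.0
```

View pics/b5.png

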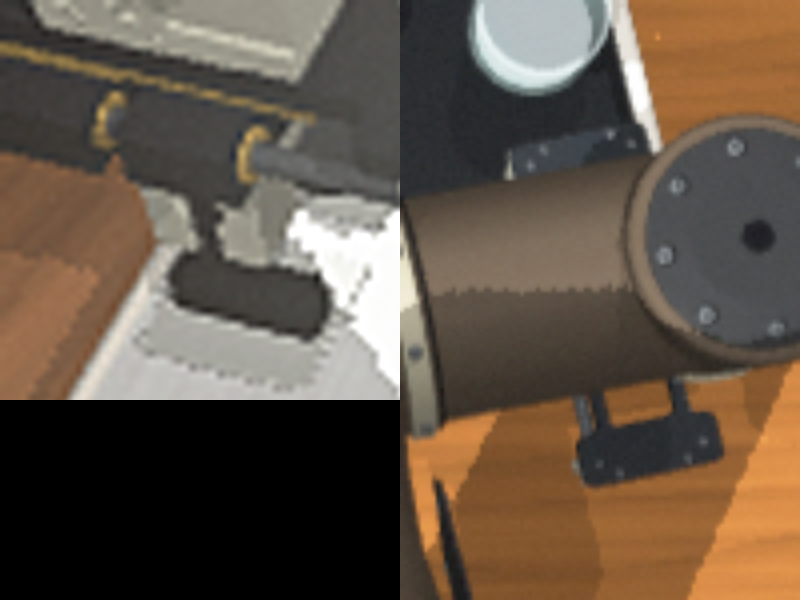

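The fingers vanish behind the bar while its outline stays intact. So the real fingers are laterally off, towards the robot and +y, even though the reported pose says centred. The top view shows the gripper's body at crop (575,138) to (653,473). I lift and measure the offset.

```bash
python3 -m creep '{"translation":[[0,0,10],[0,0,15],[0,0,0],[0,0,0]],"spin":[0,0,0,0],"gripper":[0,0,0,0]}'; python3 - <<'E'
from station import cams,get_state
import cv2,numpy as np
t=cams.grab_frame("top");s=cams.grab_frame("scene");e=get_state();print(e["force"],e["q"])
def ray(f,u,z):
    d=f["R"].T@np.linalg.solve(f["mtx"],[*u,1]);o=-f["R"].T@f["t"];return o+d*(z-o[2])/d[2]
for z in(.12,.15,.17,.19):
    lo=[ray(t,(330+(x-400)/4,180+y/4),z) for x,y in((585,487),(722,460))]; hi=[ray(t,(330+(x-400)/4,180+y/4),z) for x,y in((508,155),(637,123))]
    lo=np.mean(lo,0);hi=np.mean(hi,0);print(z,"mid",((lo+hi)/2).round(4),"len",np.linalg.norm(hi-lo).round(4),"yaw",np.arctan2(*(hi-lo)[[1,0]]).round(3))
# scene: tip centre b3 (300,330) at z .047 ; b4 (305,350) at .039; bar blob for calibration offset
for u,z in(((300,330),.0473),((305,350),.0394)): print("tip scene",ray(s,(185+u[0]/10,180+u[1]/10),z).round(4))
print("bar scene",ray(s,(185+35.5,180+41.5),.046).round(4))
E
```

```text
t: 5.45
eef_pos: [0.4905, -0.1065, 0.0604]
ee_rot: [-3.14, 0.0, -1.371]
force: [0.9, -1.1, -0.7]
width: 0.0006
gripper_force: 0.0
[ 0.37896133 -0.1770117  -0.90916377] [ 1.78229815e-01  2.10316080e-01 -5.44440561e-01 -2.41272726e-04
 -8.16221183e-01  2.17156449e-02]
0.12 mid [ 0.4917 -0.1152  0.12  ] len 0.1987 yaw 0.206
0.15 mid [ 0.4896 -0.1103  0.15  ] len 0.1932 yaw 0.206
0.17 mid [ 0.4882 -0.107   0.17  ] len 0.1896 yaw 0.206
0.19 mid [ 0.4868 -0.1038  0.19  ] len 0.186 yaw 0.206
tip scene [ 0.4737 -0.0991  0.0473]
tip scene [ 0.4727 -0.0985  0.0394]
bar scene [ 0.4952 -0.1103  0.046 ]
```

Top and scene disagree: the top view puts the body at (0.489,-0.109), which is centred, while the scene view has the tips 22 mm short. So the tips are either about 28 mm high or laterally off. A safe test is to shift by (+23,-15) and go to 42 mm. Contact there would mean a lateral error, no contact a height error.

```bash
python3 -m creep '{"translation":[[23,-15,0],[0,0,-5],[0,0,-5],[0,0,-3],[0,0,0]],"spin":[0,0,0,0,0],"gripper":[0,0,0,0,0]}' ; python3 -m creep '{"translation":[[0,0,-2],[0,0,-2],[0,0,-1],[0,0,0]],"spin":[0,0,0,0],"gripper":[0,0,0,0]}'; python3 - <<'E'
from station import get_state,cams
import numpy as np
print(get_state()["force"])
im=cams.grab_frame("scene")["img"][180:240,185:265].max(2)
for r in range(28,52,2): print(r,im[r,18:56:2])
E
```

```text
t: 6.05
eef_pos: [0.512, -0.1214, 0.0459]
ee_rot: [3.14, 0.0, -1.371]
force: [-0.7, -0.0, 0.7]
width: 0.0
gripper_force: 0.0
t: 6.45
eef_pos: [0.513, -0.1215, 0.0417]
ee_rot: [3.141, 0.0, -1.371]
force: [-0.4, 0.7, -0.5]
width: 0.0008
gripper_force: 0.0
[-0.36170129  0.72183048 -0.50729425]
28 [168  87  66  69  69  67  68  70  70  72  66 192 105  78 142 155 153 173
 174]
30 [ 56  86  66  66  65  63  68  72  70  70  59 148 105 102  98  92  90 178
 178]
32 [ 54 139  70  62  62  65  64  65  65  69  74 113  86  94 102 104 108  89
  83]
34 [134 123 110  51  56  62  67  66  66  68  58 160 125 129 153 120  68  89
  90]
36 [124 118 168 171 147 154 132  63  65  66  64  96 123 122 113 255 255 255
 255]
38 [124 138 192  82 138 151 173  64  64 117 122 161 121 127 135 160 250 199
 255]
40 [121 179 181  71 158 154 155  75  60 159 153 155 126 132  99 172 156 255
 254]
42 [155 188 167  92  64 157 164 112  60 157 152 154 127 113  48 171 160 255
 253]
44 [231 164 146 146 127  66  44  50  62  98 164 159 167  61  51 162 196 182
 254]
46 [219 199 173 176 145 140 145 155 131  65  45  47  83  59 132 172 194 190
 255]
48 [196 187 168 169 170 170 174 179 147 144 148 154 152  95 165 193 195 195
 188]
50 [192 173 162 165 170 167 169 167 170 171 177 171 173 169 155 193 195 196
 195]
```

The finger now covers the bar in the image, with no contact at 42 mm. So the lateral pose is right and the tips are really about 28 mm higher than reported. I return over the bar and descend in guarded steps.

```bash
python3 -m creep '{"translation":[[0,0,10],[-23,15,0],[0,0,-7],[0,0,-8],[0,0,-3],[0,0,0]],"spin":[0,0,0,0,0,0],"gripper":[0,0,0,0,0,0]}' ; python3 -m creep '{"translation":[[0,0,-1],[0,0,-1],[0,0,-1],[0,0,0]],"spin":[0,0,0,0],"gripper":[0,0,0,0]}'
```

```text
t: 7.1
eef_pos: [0.4901, -0.1068, 0.0332]
ee_rot: [3.14, -0.0, -1.371]
force: [-0.7, -0.7, 0.4]
width: 0.0003
gripper_force: 0.0
t: 7.5
eef_pos: [0.4901, -0.1066, 0.0306]
ee_rot: [3.141, 0.0, -1.371]
force: [0.7, 0.7, 0.3]
width: 0.0005
gripper_force: 0.0
```

30.6 mm is below the plate top and there is still no contact, so the height offset is confirmed. Continuing.

```bash
python3 -m creep '{"translation":[[0,0,-2],[0,0,-2],[0,0,-1],[0,0,0]],"spin":[0,0,0,0],"gripper":[0,0,0,0]}'; python3 -m creep '{"translation":[[0,0,-1],[0,0,-1],[0,0,-1],[0,0,0]],"spin":[0,0,0,0],"gripper":[0,0,0,0]}' | grep -E "eef|force"
```

```text
t: 7.9
eef_pos: [0.49, -0.1066, 0.0256]
ee_rot: [3.141, 0.0, -1.371]
force: [-0.4, 0.2, -0.8]
width: 0.0005
gripper_force: 0.0
eef_pos: [0.49, -0.1066, 0.0226]
force: [0.5, 0.1, 1.0]
gripper_force: 0.0
```

```bash
python3 -m creep '{"translation":[[0,0,-1],[0,0,-1],[0,0,-1]],"spin":[0,0,0],"gripper":[0,0,0]}' | grep -E "eef|force"
```

```text
eef_pos: [0.4901, -0.1066, 0.0197]
force: [-0.8, -0.4, -0.6]
gripper_force: 0.0
```

```bash
python3 -m creep '{"translation":[[0,0,-1],[0,0,-1]],"spin":[0,0],"gripper":[0,0]}' | grep -E "eef|force"
```

```text
eef_pos: [0.4901, -0.1066, 0.0177]
force: [-0.5, 0.2, -0.3]
gripper_force: 0.0
```

```bash
python3 -m creep '{"translation":[[0,0,-1],[0,0,-1]],"spin":[0,0],"gripper":[0,0]}' | grep -E "eef|force"
```

```text
eef_pos: [0.4901, -0.1066, 0.0157]
force: [0.3, 0.0, 0.2]
gripper_force: 0.0
```

```bash
python3 -m creep '{"translation":[[0,0,-1],[0,0,-1]],"spin":[0,0],"gripper":[0,0]}' | grep -E "eef|force"
```

```text
eef_pos: [0.4902, -0.1066, 0.0138]
force: [-1.3, 0.5, 4.2]
gripper_force: 1.5
```

Contact at about 15 mm reported, with 4 N, so the offset is 31 mm. The key is sliding, and full travel ends near 7 mm.

```bash
python3 -m creep '{"translation":[[0,0,-1],[0,0,-1],[0,0,-1],[0,0,-1],[0,0,-1],[0,0,-1]],"spin":[0,0,0,0,0,0],"gripper":[0,0,0,0,0,0]}' | grep -E "eef|force"
```

```text
eef_pos: [0.4902, -0.1066, 0.0077]
force: [-1.6, -0.9, 3.3]
gripper_force: 1.5
```

```bash
python3 -m creep '{"translation":[[0,0,-1],[0,0,-1]],"spin":[0,0],"gripper":[0,0]}' | grep -E "t:|eef|force"
```

```text
t: 10.0
eef_pos: [0.4901, -0.1066, 0.0058]
ee_rot: [-3.142, -0.0, -1.371]
force: [-1.3, 0.5, 5.6]
gripper_force: 2.6
```

5.6 N means the seat is reached and the bar is fully down. I lift and move to the square key (-24.5, +117).

```bash
python3 -m creep '{"translation":[[0,0,0],[0,0,10],[0,0,25],[0,0,10],[-8,39,0],[-8,39,0],[-8.5,39.5,0],[0,0,0]],"spin":[0,0,0,0,0,0,0,0],"gripper":[0,0,0,0,0,0,0,0]}'; python3 -m creep '{"translation":[[0,0,-15],[0,0,-10],[0,0,-5],[0,0,0]],"spin":[0,0,0,0],"gripper":[0,0,0,0]}';  python3 - <<'E'
from station import cams
import cv2
b=cams.grab_frame("scene")["img"][145:235,190:310,::-1]
cv2.imwrite("pics/b6.png",cv2.resize(b,None,fx=6.5,fy=6.5,interpolation=cv2.INTER_CUBIC))
E
```

```text
t: 10.8
eef_pos: [0.4654, 0.0142, 0.0513]
ee_rot: [-3.14, 0.001, -1.367]
force: [0.2, -0.7, 0.4]
width: 0.0002
gripper_force: 0.0
t: 11.2
eef_pos: [0.465, 0.0102, 0.02]
ee_rot: [3.14, -0.0, -1.372]
force: [0.7, 0.4, -0.1]
width: 0.0006
gripper_force: 0.0
```

View pics/b6.png

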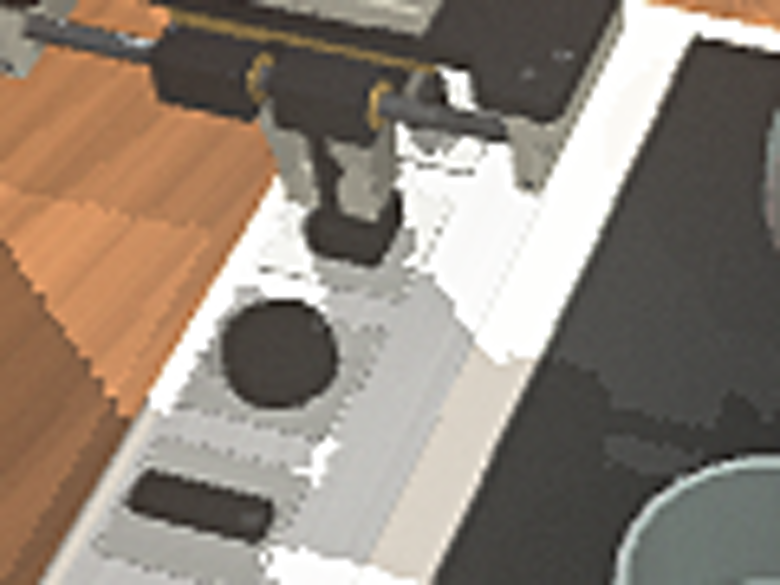

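The bar is visibly down at (200,505), with a shorter side wall. The fingers sit over the square key at (355,235), just above its top, and the large round key at (280,355) is untouched. Now I press the square from 20 mm to about 5.5 mm reported.

```bash
python3 -m creep '{"translation":[[0,0,-2],[0,0,-2],[0,0,-1],[0,0,-1],[0,0,-1],[0,0,-1]],"spin":[0,0,0,0,0,0],"gripper":[0,0,0,0,0,0]}' | grep -E "eef|force"
```

```text
eef_pos: [0.4657, 0.0109, 0.0129]
force: [-1.3, -0.3, 3.4]
gripper_force: 1.5
```

```bash
python3 -m creep '{"translation":[[0,0,-1],[0,0,-1],[0,0,-1],[0,0,-1],[0,0,-1]],"spin":[0,0,0,0,0],"gripper":[0,0,0,0,0]}' | grep -E "eef|force"
```

```text
eef_pos: [0.4657, 0.0109, 0.0077]
force: [0.1, -0.0, 3.2]
gripper_force: 1.5
```

```bash
python3 -m creep '{"translation":[[0,0,-1],[0,0,0]],"spin":[0,0],"gripper":[0,0]}' | grep -E "t:|eef|force"
```

```text
t: 12.55
eef_pos: [0.4656, 0.0109, 0.0066]
ee_rot: [3.142, 0.0, -1.371]
force: [0.9, -0.4, 0.2]
gripper_force: 0.2
```

```bash
python3 -m creep '{"translation":[[0,0,-1],[0,0,10],[0,0,25],[-6,30,0],[-5.5,29,0],[0,0,0],[0,0,-12],[0,0,-10]],"spin":[0,0,0,0,0,0,0,0],"gripper":[0,0,0,0,0,0,0,0]}'; python3 -m creep '{"translation":[[0,0,0],[0,0,0]],"spin":[0,0],"gripper":[0,0]}' | grep -E "eef|force"; python3 - <<'E'
from station import cams
import cv2
b=cams.grab_frame("scene")["img"][135:225,200:320,::-1]
cv2.imwrite("pics/b7.png",cv2.resize(b,None,fx=6.5,fy=6.5,interpolation=cv2.INTER_CUBIC))
E
```

```text
t: 13.35
eef_pos: [0.4541, 0.0701, 0.0188]
ee_rot: [-3.141, 0.0, -1.37]
force: [0.3, -0.2, -0.3]
width: 0.0005
gripper_force: 0.0
eef_pos: [0.4539, 0.0695, 0.0186]
force: [0.3, 0.6, 0.1]
gripper_force: 0.0
```

View pics/b7.png

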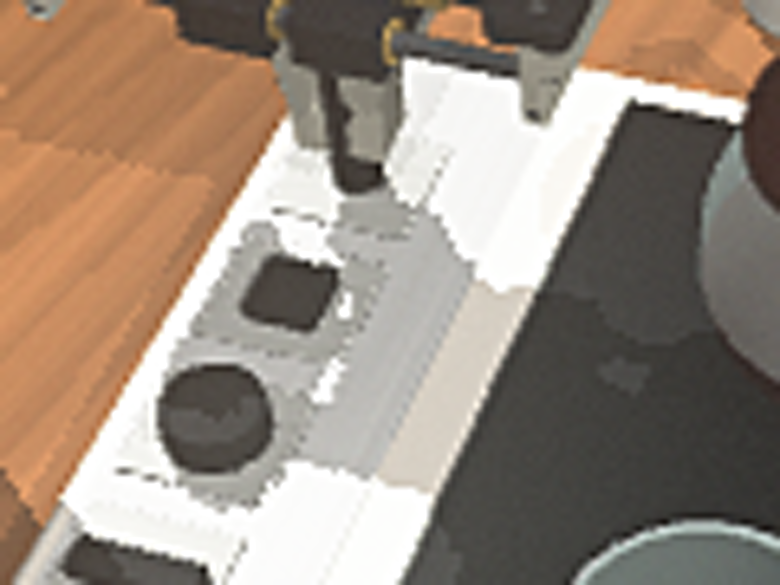

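The square (290,290) is down, the large round (215,420) is up with a tall side wall, and the fingers are over the small key at (358,175). Now I press the small key.

```bash
python3 -m creep '{"translation":[[0,0,-2],[0,0,-2],[0,0,-1],[0,0,-1],[0,0,-1]],"spin":[0,0,0,0,0],"gripper":[0,0,0,0,0]}' | grep -E "eef|force"
```

```text
eef_pos: [0.4543, 0.0699, 0.0119]
force: [-0.3, -0.7, 2.8]
gripper_force: 1.5
```

```bash
python3 -m creep '{"translation":[[0,0,-1],[0,0,-1],[0,0,-1],[0,0,-1]],"spin":[0,0,0,0],"gripper":[0,0,0,0]}' | grep -E "eef|force"
```

```text
eef_pos: [0.4542, 0.0699, 0.0077]
force: [-0.3, -1.2, 3.4]
gripper_force: 1.5
```

```bash
python3 -m creep '{"translation":[[0,0,-1],[0,0,-1]],"spin":[0,0],"gripper":[0,0]}' | grep -E "t:|eef|force"
```

```text
t: 14.7
eef_pos: [0.4543, 0.0699, 0.0058]
ee_rot: [-3.141, -0.0, -1.371]
force: [-0.3, -1.9, 4.2]
gripper_force: 2.6
```

```bash
python3 -m creep '{"translation":[[0,0,0],[0,0,10],[0,0,30],[0,0,40],[0,0,40],[0,0,0],[0,0,0]],"spin":[0,0,0,0,0,0,0],"gripper":[0,0,0,0,0,0,0]}' && python3 -c "
from station import arm
print(arm.job_done())"
```

```text
t: 15.4
eef_pos: [0.4542, 0.0704, 0.127]
ee_rot: [-3.139, 0.002, -1.371]
force: [-0.0, -0.1, -1.4]
width: -0.0
gripper_force: 0.0
the job is handed in; nothing more can be done
None
```

I pressed the bar, square and small round keys fully down in that order, never touched the large round key or the teapot, cup, jar or tin, and handed the job in at about 15.4 s; no verdict came back.

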